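# Set the sliding jaw of a bench jig and feel its gap with a gauge blade

### The arm

A 6-joint arm with a two-finger parallel gripper is mounted at the origin on the work surface. World frame = base frame: x ahead of the robot, y to its left, z up, the work surface at z = 0. Lengths are in m, angles in rad, forces in N, time in s.
With the tool pointing down it reaches from about 0.325 to 0.85 m from the base axis. Payload 4.4 kg.
Tool frame: the origin (TCP) lies midway between the tips of the shut fingers; the grasp point (between the pads) lies 19 mm behind it; x points along the fingers, y is the direction in which the jaws open and shut, and the axes are right-handed (so a half turn about x gives the same grasp; the last joint's range is limited). The gripper opens to 94 mm and grips with 3 to 60 N. Pads are 16 mm wide; open, the fingers measure 119 mm over their backs; the gripper's body (75 mm by 177 mm) begins 78 mm behind the grasp point.
Start: joints at [-1.423, 0.207, 1.542, -0, 1.393, -0.15], TCP at [0.169, -0.55, 0.205] pointing down, gripper open.
Joint ranges: [-2.73, 2.73], [-0.86, 2.22], [0.23, 2.46], [-1.11, 4.25], [0.08, 2.63], [-2.82, 2.82]. Speed limits (rad/s): [2.79, 2.79, 3.14, 3.14, 3.14, 3.14].

### API

Orientations are given as a unit quaternion [x, y, z, w].
In Python, from rig import observe, snapshot, manip gives the robot as it stands.
- The arm moves only by the tool servo_tool, never from a script. Its argument "moves" is a list of rows, each a list of 3 entries, a list of its own where there are three numbers: the shift along the tool's x, y, z in m, then the turn, a rotation vector about the tool's x, y, z in degrees, then the closure, from -1 (fully open) to 1 (shut). A call has 1 to 10 rows; each row shifts and turns the pose as measured when the row begins, along the tool's axes as they then stand; what a row does not reach is not made up. A row lasts 1/8 s, in which the tool goes at most 62.5 mm and 10.7 degrees, less where a joint would pass 70% of its speed; a pose out of reach is approached as far as the arm can. A call is refused whole if a number of a shift passes 0.0625 or a number of a turn 10.7, either way. A call with a gripper value outside its range is refused whole. The fingers move at their own pace and stop on an object; the grip force is fixed at half the most. Time passes only in rows, so rows that do not move let the fingers close. It gives the time, the measured TCP pose, the force and the opening at its end, in the units of the state.
- observe(): the state, without advancing time (a new reading comes with each control period).
- snapshot(name): name is "scene" or "top" or "wrist"; returns a dict with "frame" (420x560x3 uint8, blue, green, red), "camera_matrix" (3x3 intrinsics, pixels), "R" (3x3) and "t" (3): a world point X has camera coordinates R X + t. Camera axes: x right, y down, z forward; pixel columns grow to the right and rows downward; lengths in m; the calibration is good to about 2 mm. The wrist camera is an equidistant fisheye: a pixel r from the principal point sees the ray r / f radians off the axis. A picture is of the moment at which its call begins. There is no depth.
- manip.sign_off(): hands the job in, once; it reports no verdict.
The state is a dict: "time": time; "joints": joint angles; "qd": joint speeds; "tau": joint torques, N m; "tool_pos": TCP position; "ee_rot": TCP orientation; "contact_force": force on the tool from outside, world axes, zero at the start; "ft_torque": the same for the moment, N m; "opening": finger opening in m.
Only numpy, scipy, OpenCV 4.12 (cv2) and the standard library are available. Lean on these libraries where they do the work, as an engineer would, in place of code of your own. Each camera call takes 0.05 s, during which the arm holds its last target. There are 200 camera calls.

### The job

On the gap jig, slide the wooden jaw along its track by its upright grip until its steel pointer lines up with the brass index tab on the base. Then draw the steel gauge blade out of its wooden block and slide it, upright, down between the jig's fixed plate and the jaw's leaning sprung plate until it drags snugly and the sprung plate gives by about 2 mm; do not force it back to its stop, let the blade bottom out or shift the jaw off its index. Finish while still holding the gauge by its handle at that depth, and leave the mallet, plane and offcut where they are.

Things in the scene. Friction and masses are not known exactly. Their poses are not given: they have to be found in the camera images.
- jig: Fixed gap jig on a wooden base 100 x 210 x 15 mm (y -40 to +170 mm). Origin on the bench below the working face of its fixed plate: x along that face, y square to it towards the sliding jaw, z up; yaw varies. The fixed plate: upright steel, 50 mm wide (x), y -12 to 0, z 15 to 75 mm, a wooden block behind it (y -34 to -12).
- gap (a point): Middle of the fixed plate's top edge on its working face (jig 0, 0, z 75 mm), axes of the jig. The jaw's steel sprung plate, 40 mm wide, faces it leaning: with the jaw at its index and the spring relaxed the gap is 11 mm at the top, 1 mm at the bottom (z 15), 0.17 mm less per mm of depth; a 5 mm blade on the fixed plate meets it about 35 mm down.
- jaw (a joint): How far the sliding jaw has been pushed along its track towards the fixed plate (jig -y), m: 0 fully back, stop at 0.048, 0.045 with the pointer exactly at the index. It starts between 0 and 0.022, moves with about 14 N of friction and stays where it is left.
- jaw_grip (a point): Point on the centre line of the jaw's upright wooden grip, at z 85 mm, 11 mm below its top. The grip is 30 mm (jig x) by 16 mm (jig y), top at z 96 mm, standing on the jaw's wooden carriage whose top is at z 44 mm. Along y there is free room of 43 mm between the grip and the jaw's upright back board (top z 75 mm).
- pointer (a point): End of the thin steel pointer, 2 mm wide, on the jaw carriage's +x side, at z 35 mm; it moves with the jaw along jig y.
- index (a point): Top of the brass index tab, 2 mm thick and 10 mm wide, upright on the jig base at jig x 42, y 60 mm, z 35 mm. The jaw is set when the pointer has the same jig y as this tab. This point's axes are those of the jig.
- sprung_plate (a joint): How far the jaw's sprung plate is pushed back from its relaxed place, away from the fixed plate, m: 0 relaxed, stop at 0.008, spring 2.5 N per mm. A snug blade pushes it back by some 1 to 4 mm (2.5 to 10 N); the drag felt along the blade is of the same size.
- gauge: Loose gauge, about 0.12 kg: a plain steel blade 30 mm wide (x), 5 mm thick (y), 88 mm long, below a dark wooden handle 30 x 18 mm and 56 mm tall (z 88 to 144). Origin at the centre of the blade's lower end, z up along the blade. Alike when turned half a turn. Starts upright in its block's slot, its x along the block's x, lower end 10 mm over the bench.
- block: Fixed wooden block 70 x 60 x 60 mm (x, y, z) on the bench, origin at the centre of its underside. In its top is a slot 33 mm (x) by 7 mm (y), 50 mm deep, in which the gauge blade stands: lift it by more than 50 mm to clear it. Its yaw varies.
- mallet: Bystander: loose wooden mallet lying on its side, head 75 x 120 x 55 mm centred 90 mm along +x of its origin on the bench, shaft 20 mm thick reaching to 148 mm on the other side. Leave alone.
- plane: Bystander: loose hand plane, 160 x 50 mm, 56 mm high, origin at the centre of its sole, length along x. Leave alone.
- offcut: Bystander: loose wooden offcut 110 x 75 x 35 mm, origin at the centre of its underside. Leave alone.
Not all that is in view belongs to the job. What is shaped like the jig but turquoise is not meant. Leave any red look-alike of the gauge alone.

How it is judged:
On the way, in this order (a step that is already met when the one before it is completed fails the run):
1. the jaw's pointer stands at the index, within 2.5 mm (y of pointer in the frame of index between -0.0025 and 0.0025 m), for 0.2 s.
2. the gauge is lifted out of its block in the fingers (contact force between the fingers and gauge above 2 N and height (world z) of gauge above 0.062 m), for 0.1 s.
3. the blade is between the plates and pushes the sprung plate back by at least 0.8 mm (x of gauge in the frame of jig between -0.015 and 0.015 m and y of gauge in the frame of jig between 0 and 0.009 m and z of gauge in the frame of jig between 0.018 and 0.058 m and value of joint sprung_plate above 0.0008 m), for 0.1 s.
At the end, for the whole second after the job is handed in: Pointer within 2.5 mm of the index; blade upright (7 deg) and parallel (9 deg) between the plates, lower end 17 to 57 mm below their tops, at most 6.5 mm off the fixed plate; it touches the jig, pushes the sprung plate back 0.8 to 4.5 mm, is still and gripped by the fingers (all of step 1 and all of step 3 and value of joint sprung_plate below 0.0045 m and contact force between the fingers and gauge above 2 N and contact force between gauge and jig above 1 N and angle between gauge's own z axis and vertical below 0.12 rad and angle between the x axis of gauge and the x axis of jig, either way round below 0.15 rad and linear speed of gauge below 0.01 m/s); the arm keeps its last pose, push and grip.
It fails at once if the sprung plate is forced back to its stop (over 7 mm) (value of joint sprung_plate above 0.007 m).
It fails at once if the mallet is disturbed (moved over 30 mm) (distance of mallet from where it was at the start of the episode above 0.03 m).
It fails at once if the plane is disturbed (moved over 30 mm) (distance of plane from where it was at the start of the episode above 0.03 m).
It fails at once if the offcut is disturbed (moved over 30 mm) (distance of offcut from where it was at the start of the episode above 0.03 m).
It also fails if it takes over 64 s, if anything falls off the work surface, if the arm or the gripper's body presses on something with over 40 N, if the wrist force passes 120 N, or if a joint passes its speed limit or range.

## Working session

There is one attempt and no reset: what is moved stays moved. The work goes in short steps, Python scripts to look and compute and a tool call to move; the robot and the scene stay as the last step left them, time stands still between calls to the robot, and variables do not carry over. Pictures are saved under pics/ and viewed, about 8 in all and at most 12, crops included, and the job is handed in when it is done.

Besides the shell and the picture viewer there is one more tool, called after ">>>" by a JSON object that holds its "op" and its "data", one argument or row to a line. servo_tool: Moves the arm, as the interface text tells. Its arguments: {"type":"object","properties":{"moves":{"type":"array"}},"required":["moves"]}

```bash
mkdir -p pics; ls
cat > h.py <<'E'
import numpy as np, cv2
from rig import observe, snapshot, manip
def snap(n,f):
    s=snapshot(n); cv2.imwrite(f'pics/{f}.png',s['frame']); np.savez(f'pics/{f}.npz',K=s['camera_matrix'],R=s['R'],t=s['t']); return s
def ray(f,u,v,fish=False):
    d=np.load(f'pics/{f}.npz');K,R,t=d['K'],d['R'],d['t']
    x=(u-K[0,2])/K[0,0];y=(v-K[1,2])/K[1,1]
    if fish:
        r=np.hypot(x,y); c=np.array([x*np.sin(r)/max(r,1e-9),y*np.sin(r)/max(r,1e-9),np.cos(r)])
    else: c=np.array([x,y,1])
    return -R.T@t,R.T@c
def onz(f,u,v,z,fish=False):
    o,d=ray(f,u,v,fish); return o+d*(z-o[2])/d[2]
def proj(f,P,fish=False):
    d=np.load(f'pics/{f}.npz');K,R,t=d['K'],d['R'],d['t'];c=R@np.array(P)+t
    if fish:
        a=np.hypot(c[0],c[1]);r=np.arctan2(a,c[2]);p=c[:2]/max(a,1e-9)*r
    else:p=c[:2]/c[2]
    return K[0,0]*p[0]+K[0,2],K[1,1]*p[1]+K[1,2]
def tri(*rs):
    A=0;b=0
    for o,d in rs:
        d=d/np.linalg.norm(d);M=np.eye(3)-np.outer(d,d);A=A+M;b=b+M@o
    X=np.linalg.solve(A,b);return X,[np.linalg.norm(np.cross(X-o,d/np.linalg.norm(d))) for o,d in rs]
E
python3 - <<'E'
from h import *
for n in('scene','top'):
    s=snap(n,n+'0');print(n,s['camera_matrix'].tolist(),(-s['R'].T@s['t']).round(3),s['R'].round(2).tolist())
print(observe())
a=cv2.imread('pics/scene0.png');b=cv2.imread('pics/top0.png')
cv2.imwrite('pics/v1.png',a)
E
```

```text
pics
scene [[467.7226998188108, 0.0, 278.03480442245956], [0.0, 467.7226998188108, 213.24473112293722], [0.0, 0.0, 1.0]] [1.535 0.238 0.808] [[-0.25, 0.97, -0.02], [0.57, 0.13, -0.81], [-0.78, -0.21, -0.58]]
top [[459.40398343600583, 0.0, 279.3668899627974], [0.0, 459.40398343600583, 213.6511047320215], [0.0, 0.0, 1.0]] [ 0.479 -0.02   1.299] [[-0.01, -1.0, -0.01], [-1.0, 0.01, -0.08], [0.08, 0.01, -1.0]]
{'time': 0.1, 'joints': array([-1.42350419e+00,  2.07361302e-01,  1.54277357e+00, -2.36035583e-05,
        1.39351643e+00, -1.50516664e-01]), 'qd': array([-0.00131736, -0.00025208, -0.00237242,  0.00026022,  0.00038458,
        0.00132701]), 'tau': array([-4.42850351e-04, -3.71866286e+01, -2.82294238e+01,  6.98998338e-02,
        3.10714112e-02, -4.93190043e-05]), 'tool_pos': array([ 0.1685852 , -0.54897556,  0.20440967]), 'ee_rot': array([-0.69927446, -0.10563191,  0.69928853, -0.1041762 ]), 'contact_force': array([ 0.83209424, -0.1363965 , -0.67181134]), 'ft_torque': array([-0.00350021, -0.02565533, -0.03707185]), 'opening': 0.09402824654128912}
```

View pics/scene0.png

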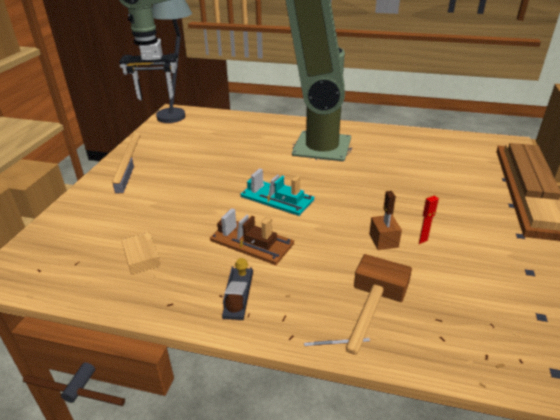

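View pics/top0.png

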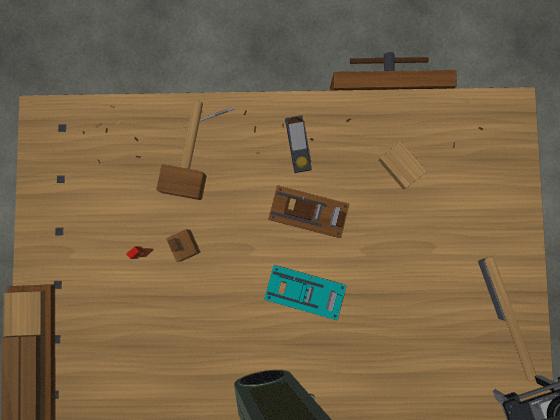

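The scene view shows the wooden jig at (252,240), with a turquoise copy at (278,192). The gauge with the dark handle stands in its block at (388,215), with a red look-alike at (428,218). In the top view the jig is at (309,211) and the block at (182,245). The wooden jig and the dark gauge fit the description. I'll confirm with enlarged crops.

Run:
```python
from h import *
a=cv2.imread('pics/scene0.png');b=cv2.imread('pics/top0.png')
r=lambda i,x,y,w,h:cv2.resize(i[y:y+h,x:x+w],(400,300),interpolation=cv2.INTER_CUBIC)
cv2.imwrite('pics/v3.png',np.vstack([np.hstack([r(b,262,178,92,69),r(b,140,215,80,60)]),np.hstack([r(a,205,200,92,69),r(a,355,185,88,66)])]))
```

```text
(no output)
```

View pics/v3.png

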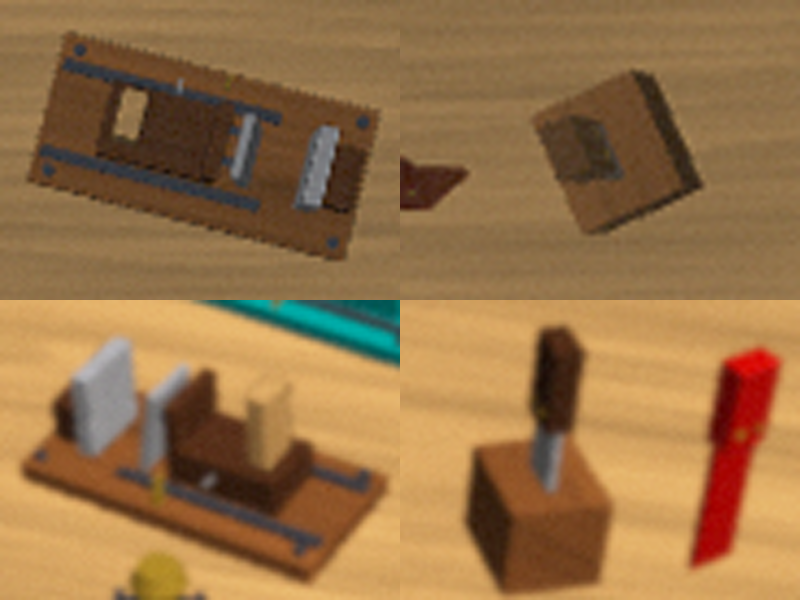

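The crops confirm it. The wooden jig has a pale grip at top (130,113) in the crop, a steel pointer at (180,86) and a brass tab at (232,80). The dark-handled gauge stands in its block, and the red one is separate. Next are coarse poses.

Run:
```python
from h import *
T=lambda x,y:(262+x/4.348-.0,178+y/4.348)
S=lambda x,y:(205+x/4.348,200+(y-300)/4.348)
c=[onz('top0',*T(*p),.015)[:2] for p in[(66,32),(380,110),(345,260),(27,182)]]
print(np.round(c,4))
c=np.array(c); yd=(c[0]-c[1]+c[3]-c[2]);yd/=np.linalg.norm(yd);xd=np.array([yd[1],-yd[0]])
print('yaw',np.degrees(np.arctan2(xd[1],xd[0])),'origin',c.mean(0)-yd*.065, np.linalg.norm(c[0]-c[1]),np.linalg.norm(c[0]-c[3]))
print('scene corners',[onz('scene0',*S(*p),.015)[:2].round(3) for p in[(24,470),(310,575),(385,483)]])
print('grip top tri',tri(ray('top0',*T(130,113)),ray('scene0',*S(272,388))))
print('brass',tri(ray('top0',*T(232,80)),ray('scene0',*S(158,480))))
T2=lambda x,y:(140+x/5,215+y/5);S2=lambda x,y:(355+(x-400)/4.545,185+(y-300)/4.545)
print('block top corners',[onz('top0',*T2(*p),.06).round(3) for p in[(530-400,118),(632-400,72),(700-400-35,195),(598-400,234)]])
print('handle top', tri(ray('top0',*T2(570-400,148)),ray('scene0',*S2(560,333))))
```

```text
[[ 0.6688 -0.0016]
 [ 0.6151 -0.2036]
 [ 0.5187 -0.1787]
 [ 0.5717  0.0248]]
yaw -14.736558564911782 origin [ 0.57704938 -0.15262695] 0.20899623336783393 0.1006839302514399
scene corners [array([ 0.627, -0.194]), array([0.68 , 0.003]), array([0.588, 0.027])]
grip top tri (array([ 0.60698595, -0.03927989,  0.09037482]), [np.float64(0.0017710421517947437), np.float64(0.001771042151794743)])
brass (array([ 0.63368017, -0.1056851 ,  0.02904364]), [np.float64(0.0019614812466401455), np.float64(0.00196148124664013)])
block top corners [array([0.521, 0.3  , 0.06 ]), array([0.546, 0.245, 0.06 ]), array([0.479, 0.227, 0.06 ]), array([0.459, 0.263, 0.06 ])]
handle top (array([0.50283838, 0.25730447, 0.15328654]), [np.float64(0.0015515280530745748), np.float64(0.0015515280530746496)])
```

```bash
cat >> h.py <<'E'
from scipy.spatial.transform import Rotation as Ro
def go(pos,yaw_open=None):
    s=observe();R=Ro.from_quat(s['ee_rot']);M=R.as_matrix()
    d=M.T@(np.array(pos)-s['tool_pos'])
    out='pos %s shift_tool_mm %s'%(s['tool_pos'].round(4),(d*1e3).round(2))
    if yaw_open is not None:
        a=np.radians(yaw_open);y=np.array([np.cos(a),np.sin(a),0])
        for sg in(1,-1):
            x=np.array([0,0,-1.]);Y=sg*y;D=np.c_[x,Y,np.cross(x,Y)]
            out+=' | rv_deg %s'%np.degrees(Ro.from_matrix(M.T@D).as_rotvec()).round(2)
    print(out,'j6 %.2f j1 %.2f open %.4f F %s t %.2f'%(s['joints'][5],s['joints'][0],s['opening'],s['contact_force'].round(1),s['time']));return s
E
python3 - <<'E'
from h import *
s=go([.60,-.08,.26],75.3)
print(Ro.from_quat(s['ee_rot']).as_matrix().round(3))
go([.503,.257,.26],118)
E
```

```text
pos [ 0.1686 -0.549   0.2044] shift_tool_mm [ -54.78 -321.85 -550.05] | rv_deg [-1.4824e+02 -1.6000e-01  2.0000e-02] | rv_deg [3.176e+01 2.000e-02 1.200e-01] j6 -0.15 j1 -1.42 open 0.0940 F [ 0.8 -0.1 -0.7] t 0.10
[[-0.     0.293 -0.956]
 [ 0.002 -0.956 -0.293]
 [-1.    -0.002 -0.   ]]
pos [ 0.1686 -0.549   0.2044] shift_tool_mm [ -54.06 -672.48 -556.21] | rv_deg [1.6906e+02 1.7000e-01 4.0000e-02] | rv_deg [-10.94  -0.03   0.11] j6 -0.15 j1 -1.42 open 0.0940 F [ 0.8 -0.1 -0.7] t 0.10
```

>>> {"op": "servo_tool", "data": {
  "moves": [
    [[-0.02, -0.03, -0.05], [0, 0, 0], -1],
    [[-0.02, -0.03, -0.05], [0, 0, 0], -1],
    [[-0.015, -0.03, -0.05], [0, 0, 0], -1],
    [[0, -0.03, -0.052], [0, 0, 0], -1],
    [[0, -0.03, -0.052], [0, 0, 0], -1],
    [[0, -0.03, -0.052], [0, 0, 0], -1],
    [[0, -0.03, -0.052], [0, 0, 0], -1],
    [[0, -0.03, -0.052], [0, 0, 0], -1],
    [[0, -0.03, -0.052], [0, 0, 0], -1],
    [[0, -0.03, -0.05], [0, 0, 0], -1]
  ]
}}

```text
time: 1.35
tool_pos: [0.5795, -0.1014, 0.2584]
ee_rot: [-0.699, -0.104, 0.7, -0.099]
contact_force: [0.3, -0.3, -0.0]
opening: 0.0941
```

Run:
```python
from h import *
go([.60,-.08,.26],75.3)
```

```text
pos [ 0.5795 -0.1014  0.2584] shift_tool_mm [ -1.49 -14.75 -25.7 ] | rv_deg [-148.81   -0.5     0.16] | rv_deg [31.19  0.12  0.38] j6 0.96 j1 -0.32 open 0.0941 F [ 0.3 -0.3 -0. ] t 1.35
```

>>> {"op": "servo_tool", "data": {
  "moves": [
    [[0, -0.005, -0.02], [10.4, 0, 0], -0.3],
    [[0, 0, 0], [10.4, 0, 0], -0.3],
    [[0, 0, 0], [10.4, 0, 0], -0.3],
    [[0, 0, 0], [0, 0, 0], -0.3],
    [[0, 0, 0], [0, 0, 0], -0.3]
  ]
}}

```text
time: 1.98
tool_pos: [0.5986, -0.0846, 0.2542]
ee_rot: [-0.698, 0.089, 0.705, 0.095]
contact_force: [-0.0, -0.1, 0.2]
opening: 0.0611
```

Run:
```python
from h import *
s=go([.60,-.08,.26],75.3)
w=snap('wrist','w1');snap('top','top1');snap('scene','scene1');print(w['camera_matrix'].tolist(),(-w['R'].T@w['t']).round(4),w['R'].round(3).tolist())
```

```text
pos [ 0.5986 -0.0846  0.2542] shift_tool_mm [-5.75 -4.84 -0.1 ] | rv_deg [179.75   0.6   -0.95] | rv_deg [-0.24  0.61  0.38] j6 1.54 j1 -0.29 open 0.0611 F [-0.  -0.1  0.2] t 1.98
[[325.19226210127806, 0.0, 279.33914266301105], [0.0, 325.19226210127806, 207.91703793746512], [0.0, 0.0, 1.0]] [ 0.6662 -0.1033  0.432 ] [[-0.258, -0.966, -0.005], [-0.937, 0.249, 0.246], [-0.236, 0.068, -0.969]]
```

View pics/w1.png

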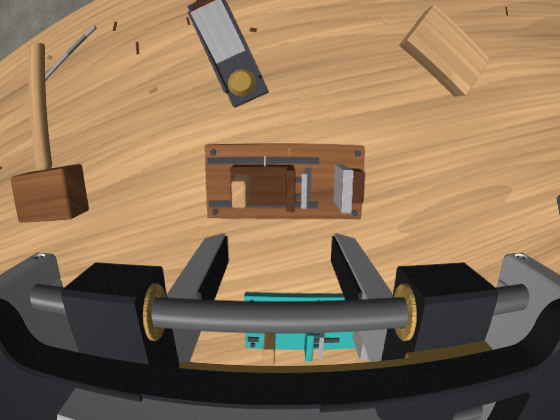

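The wrist view shows the wooden jig aligned with the image at (285,180), with the pointer near (265,160), the brass tab near (290,152) and the grip near (239,190). I'll enlarge it to get sub-pixel positions.

Run:
```python
from h import *
a=cv2.imread('pics/w1.png')[140:225,202:372]
b=cv2.resize(a,None,fx=4.7,fy=4.7,interpolation=cv2.INTER_CUBIC);cv2.imwrite('pics/v5.png',b)
```

```text
(no output)
```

View pics/v5.png

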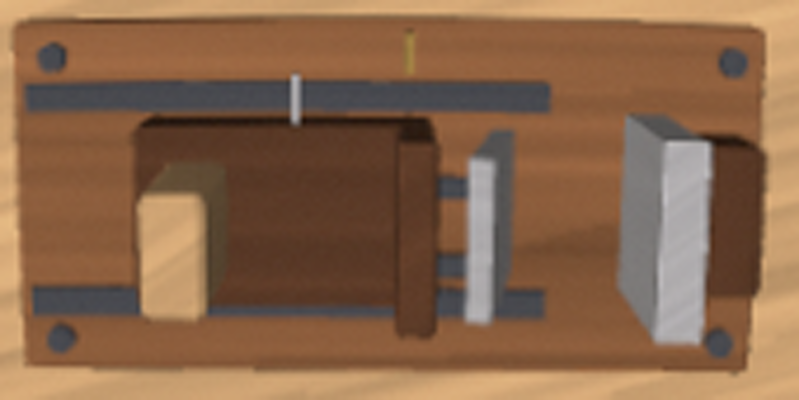

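Run:
```python
from h import *
U=lambda x,y:(202+(x+.5)/4.7-.5,140+(y+.5)/4.7-.5)
o=lambda p,z:onz('w1',*U(*p),z,True)[:2]
B=np.array([o(p,.015) for p in[(14,23),(764,28),(745,370),(26,366)]])
yd=B[0]-B[1]+B[3]-B[2];yd/=np.linalg.norm(yd);xd=np.array([yd[1],-yd[0]])
print('base',B.round(4).tolist(),'yaw',np.degrees(np.arctan2(xd[1],xd[0])),'sides',np.linalg.norm(B[0]-B[1]),np.linalg.norm(B[0]-B[3]))
O=B.mean(0)-.065*yd;print('O from base',O)
f=np.array([o(p,.075) for p in[(664,140),(655,342)]]);print('plate face',f.round(4).tolist(),'mid',f.mean(0),'dir yaw',np.degrees(np.arctan2(*(f[0]-f[1])[::-1])))
J=lambda P:(((P-O)@xd).round(4),((P-O)@yd).round(4))
print('face mid in jig',J(f.mean(0)))
print('pointer',J(o((296,76),.035)),'idx ends',J(o((409,34),.035)),J(o((409,75),.035)))
G=np.array([o(p,.096) for p in[(138,193),(206,193),(206,320),(140,320)]]);print('grip',G.mean(0),J(G.mean(0)),np.linalg.norm(G[0]-G[1]),np.linalg.norm(G[1]-G[2]))
# height check
T=lambda x,y:(262+x/4.348,178+y/4.348)
print('grip top tri top/wrist',tri(ray('top0',*T(130,92)),ray('w1',*U(172,193),True)), tri(ray('scene0',205+272/4.348,200+88/4.348),ray('w1',*U(172,256),True)))
```

```text
base [[0.6717, -0.0021], [0.6172, -0.2025], [0.5222, -0.1765], [0.5769, 0.0241]] yaw -15.22531403346179 sides 0.20774712608054682 0.09843159699958787
O from base [ 0.57994222 -0.15195614]
plate face [[0.6039, -0.1583], [0.5559, -0.1453]] mid [ 0.57990469 -0.15182547] dir yaw -15.165469944869537
face mid in jig (np.float64(-0.0001), np.float64(0.0001))
pointer (np.float64(0.0354), np.float64(0.0894)) idx ends (np.float64(0.0465), np.float64(0.0601)) (np.float64(0.0358), np.float64(0.0601))
grip [ 0.60997009 -0.0414238 ] (np.float64(-0.0001), np.float64(0.1145)) 0.01539946143470155 0.029287227349764848
grip top tri top/wrist (array([ 0.62175418, -0.04173813,  0.07581932]), [np.float64(0.0003816160418922525), np.float64(0.0003816160418922835)]) (array([ 0.60847931, -0.0388058 ,  0.09076051]), [np.float64(0.0018170419368011054), np.float64(0.0018170419368010622)])
```

Run:
```python
from h import *
go([.610,-.0414,.12],74.8);go([.610,-.0414,.067],74.8)
```

```text
pos [ 0.5987 -0.0848  0.2546] shift_tool_mm [134.85 -43.94  -1.01] | rv_deg [-179.83   -0.59    0.9 ] | rv_deg [0.16 0.58 0.38] j6 1.55 j1 -0.29 open 0.0614 F [ 0.2 -0.2 -0.1] t 2.12
pos [ 0.5987 -0.0848  0.2546] shift_tool_mm [187.84 -43.59  -1.54] | rv_deg [-179.83   -0.59    0.9 ] | rv_deg [0.16 0.58 0.38] j6 1.55 j1 -0.29 open 0.0614 F [ 0.2 -0.2 -0.1] t 2.12
```

>>> {"op": "servo_tool", "data": {
  "moves": [
    [[0.03, -0.022, 0], [0, 0.6, 0.4], -0.3],
    [[0.035, -0.022, 0], [0, 0, 0], -0.3],
    [[0.035, 0, 0], [0, 0, 0], -0.3],
    [[0.015, 0, 0], [0, 0, 0], -0.3],
    [[0, 0, 0], [0, 0, 0], -0.3]
  ]
}}

```text
time: 2.75
tool_pos: [0.6122, -0.0427, 0.1395]
ee_rot: [0.703, -0.092, -0.699, -0.091]
contact_force: [0.5, -0.4, 0.6]
opening: 0.0612
```

Run:
```python
from h import *
go([.610,-.0414,.067],74.8)
```

```text
pos [ 0.6122 -0.0427  0.1395] shift_tool_mm [72.52 -0.7   2.99] | rv_deg [-1.7973e+02  5.0000e-02 -6.1000e-01] | rv_deg [ 0.27 -0.39 -0.03] j6 1.62 j1 -0.21 open 0.0612 F [ 0.5 -0.4  0.6] t 2.75
```

>>> {"op": "servo_tool", "data": {
  "moves": [
    [[0.03, -0.001, 0.003], [0, -0.3, 0], -0.3],
    [[0.03, 0, 0], [0, 0, 0], -0.3],
    [[0.014, 0, 0], [0, 0, 0], -0.3],
    [[0, 0, 0], [0, 0, 0], -0.3],
    [[0, 0, 0], [0, 0, 0], 1],
    [[0, 0, 0], [0, 0, 0], 1],
    [[0, 0, 0], [0, 0, 0], 1],
    [[0, 0, 0], [0, 0, 0], 1],
    [[0, 0, 0], [0, 0, 0], 1]
  ]
}}

```text
time: 3.88
tool_pos: [0.62, -0.0439, 0.0768]
ee_rot: [0.71, -0.093, -0.692, -0.092]
contact_force: [0.5, -0.7, 0.6]
opening: 0.0159
```

Run:
```python
from h import *
go([.610,-.0414,.067],74.8)
g=np.array([.610,-.0414])-.0293*np.array([np.sin(np.radians(15.2)),np.cos(np.radians(15.2))]);print(g)
```

```text
pos [ 0.62   -0.0439  0.0768] shift_tool_mm [ 9.52  0.22 10.57] | rv_deg [-179.8    -0.2    -2.16] | rv_deg [ 0.18 -1.37  0.13] j6 1.62 j1 -0.21 open 0.0159 F [ 0.5 -0.7  0.6] t 3.88
[ 0.60231786 -0.06967498]
```

>>> {"op": "servo_tool", "data": {
  "moves": [
    [[0, 0.006, 0], [0, 0, 0], 1],
    [[0, 0.006, 0], [0, 0, 0], 1],
    [[0, 0.006, 0], [0, 0, 0], 1],
    [[0, 0.004, 0], [0, 0, 0], 1],
    [[0, 0, 0], [0, 0, 0], 1]
  ]
}}

```text
time: 4.5
tool_pos: [0.6194, -0.0463, 0.0767]
ee_rot: [0.712, -0.081, -0.69, -0.102]
contact_force: [-1.2, -2.9, 0.6]
opening: 0.0155
```

Run:
```python
from h import *
go([.62-.0293*.262,-.0439-.0293*.965,.0768],74.8)
```

```text
pos [ 0.6194 -0.0463  0.0767] shift_tool_mm [-0.99 26.8   0.21] | rv_deg [-179.65   -3.03   -2.48] | rv_deg [ 0.3  -1.58  1.93] j6 1.58 j1 -0.23 open 0.0155 F [-1.2 -2.9  0.6] t 4.50
```

>>> {"op": "servo_tool", "data": {
  "moves": [
    [[0, 0.015, 0], [0, -1, 2], 1],
    [[0, 0.015, 0], [0, -1, 2], 1]
  ]
}}

```text
time: 4.75
tool_pos: [0.6141, -0.0644, 0.0767]
ee_rot: [-0.698, 0.098, 0.704, 0.087]
contact_force: [3.2, 14.2, -0.0]
opening: 0.0155
```

Run:
```python
from h import *
go([.62-.0293*.262,-.0439-.0293*.965,.0768],74.8)
```

```text
pos [ 0.6141 -0.0644  0.0767] shift_tool_mm [ 0.01  7.97 -0.31] | rv_deg [-179.81    1.47    0.64] | rv_deg [ 0.18  0.41 -0.94] j6 1.60 j1 -0.24 open 0.0155 F [ 3.2 14.2 -0. ] t 4.75
```

>>> {"op": "servo_tool", "data": {
  "moves": [
    [[0, 0.006, 0], [0, 0, -0.5], 1],
    [[0, 0, 0], [0, 0, 0], 1]
  ]
}}

```text
time: 5.0
tool_pos: [0.614, -0.0646, 0.0766]
ee_rot: [-0.699, 0.091, 0.703, 0.093]
contact_force: [-2.2, -5.7, 0.3]
opening: 0.0156
```

Run:
```python
from h import *
go([.62-.0293*.262,-.0439-.0293*.965,.0768],74.8)
w=snap('wrist','w2')
u,v=proj('w2',[.62,-.10,.03],True);print(u,v)
a=w['frame'];x,y=int(u)-60,int(v)-45
x=max(x,0);y=max(y,0);print(x,y)
cv2.imwrite('pics/v6.png',cv2.resize(a[y:y+90,x:x+120],None,fx=6,fy=6,interpolation=cv2.INTER_CUBIC))
```

```text
pos [ 0.614  -0.0646  0.0766] shift_tool_mm [-0.17  7.71 -0.31] | rv_deg [-1.7976e+02 -1.2000e-01  5.9000e-01] | rv_deg [0.24 0.38 0.07] j6 1.59 j1 -0.25 open 0.0156 F [-2.2 -5.7  0.3] t 5.00
325.2372618140975 205.91650113868184
265 160
```

View pics/v6.png

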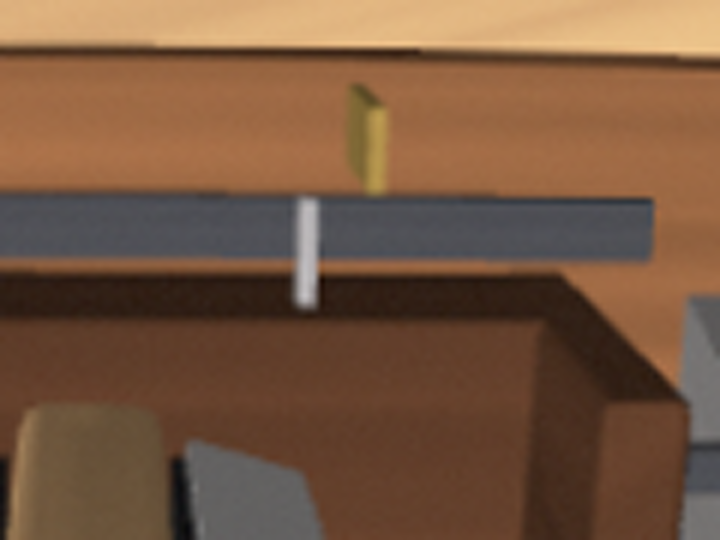

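The pointer end is at (308,200) and the brass top at (376,105–195) in the crop, so the jaw is a few mm short.

```bash
cat >> h.py <<'E'
O=np.array([.5799,-.1519]);YAW=np.radians(-15.2);XD=np.array([np.cos(YAW),np.sin(YAW)]);YD=np.array([-XD[1],XD[0]])
def jig(P):P=np.array(P)[:2]-O;return np.round([P@XD,P@YD],4)
def jw(x,y):return O+x*XD+y*YD
E
python3 - <<'E'
from h import *
U=lambda x,y:(265+(x+.5)/6-.5,160+(y+.5)/6-.5)
print(jig(onz('w2',*U(308,200),.035,True)),jig(onz('w2',*U(377,107),.035,True)),jig(onz('w2',*U(376,193),.035,True)))
E
```

```text
[0.0355 0.0682] [0.0465 0.0605] [0.0364 0.0603]
```

>>> {"op": "servo_tool", "data": {
  "moves": [
    [[0, 0.011, 0], [0, 0, 0.5], 1],
    [[0, 0, 0], [0, 0, 0], 1]
  ]
}}

```text
time: 5.3
tool_pos: [0.6122, -0.0713, 0.0766]
ee_rot: [-0.699, 0.092, 0.703, 0.093]
contact_force: [-1.7, -5.2, 0.2]
opening: 0.0159
```

Run:
```python
from h import *
go([.62-.0293*.262,-.0439-.0293*.965,.0768],74.8)
```

```text
pos [ 0.6122 -0.0713  0.0766] shift_tool_mm [-0.16  0.81 -0.32] | rv_deg [-1.798e+02 -4.000e-02  5.300e-01] | rv_deg [0.2  0.34 0.02] j6 1.58 j1 -0.26 open 0.0159 F [-1.7 -5.2  0.2] t 5.30
```

```bash
cat >> h.py <<'E'
def pi(f):
    im=snap('wrist',f)['frame'].astype(int);u,v=map(int,proj(f,[*jw(.039,.06),.035],True));x0,y0=max(u-35,0),max(v-22,0)
    c=im[y0:y0+44,x0:x0+70];b,g,r=c[...,0],c[...,1],c[...,2]
    p=(b>140)&(abs(r-b)<40); y=(g-b>50)&(abs(r-g)<45)
    for n,m in(('ptr',p),('brass',y)):
        k,l,st,ce=cv2.connectedComponentsWithStats(m.astype(np.uint8))
        for i in range(1,k):
            if 8<st[i,4]<150 :print(n,st[i],(ce[i]+[x0,y0]).round(1),jig(onz(f,ce[i][0]+x0,ce[i][1]+y0,.035,True)))
E
python3 -c "
from h import *
pi('w3')"
```

```text
ptr [33 28  3 16 43] [315.9 200.1] [0.0304 0.0611]
brass [  0   0  54   3 102] [307.8 165.5] [0.0545 0.0673]
brass [53  0 17  3 42] [344. 166.] [0.0546 0.0422]
brass [32 13  6 14 65] [317.  184.1] [0.0417 0.0607]
```

>>> {"op": "servo_tool", "data": {
  "moves": [
    [[0, 0, 0], [0, 0, 0], -0.3],
    [[0, 0, 0], [0, 0, 0], -0.3],
    [[0, 0, 0], [0, 0, 0], -0.3],
    [[-0.03, 0, 0], [0, 0, 0], -0.3],
    [[-0.05, 0, 0], [0, 0, 0], -0.3],
    [[-0.05, 0, 0], [0, 0, 0], -0.3],
    [[-0.05, 0, 0], [0, 0, 0], -0.3],
    [[0, 0, 0], [0, 0, 0], -0.3]
  ]
}}

```text
time: 6.35
tool_pos: [0.6119, -0.0732, 0.2604]
ee_rot: [-0.697, 0.093, 0.705, 0.094]
contact_force: [0.1, -0.5, -0.4]
opening: 0.0608
```

```bash
python3 -c "
from h import *
pi('w4')
go([.503,.257,.26],118)"
```

```text
ptr [35 26  1  9  9] [298. 168.] [0.0296 0.0609]
brass [35 17  2  8 15] [298.5 158.3] [0.0418 0.0603]
pos [ 0.6102 -0.0728  0.2572] shift_tool_mm [   0.3  -290.33  189.71] | rv_deg [136.84   0.44  -1.13] | rv_deg [-43.15   0.9    0.35] j6 1.58 j1 -0.26 open 0.0612 F [-0.2  0.5 -0.2] t 6.40
```

>>> {"op": "servo_tool", "data": {
  "moves": [
    [[-0.005, -0.05, 0.032], [0, 0, 0], -0.3],
    [[-0.005, -0.05, 0.032], [0, 0, 0], -0.3],
    [[-0.005, -0.05, 0.032], [0, 0, 0], -0.3],
    [[0, -0.05, 0.032], [0, 0, 0], -0.3],
    [[0, -0.05, 0.032], [0, 0, 0], -0.3],
    [[0, -0.03, 0.03], [-10.6, 0.9, 0], -0.3],
    [[0, 0, 0], [-10.6, 0, 0], -0.3],
    [[0, 0, 0], [-10.6, 0, 0], -0.3],
    [[0, 0, 0], [-10.6, 0, 0], -0.3],
    [[0, 0, 0], [0, 0, 0], -0.3]
  ]
}}

```text
time: 7.65
tool_pos: [0.4845, 0.2544, 0.2516]
ee_rot: [-0.672, -0.169, 0.701, -0.166]
contact_force: [0.1, 0.2, 1.0]
opening: 0.0611
```

```bash
python3 -c "
from h import *
go([.503,.257,.26],118)
w=snap('wrist','w5');print(proj('w5',[.503,.257,.15],True))"
```

```text
pos [0.4845 0.2544 0.2516] shift_tool_mm [ -9.2    6.07 -17.28] | rv_deg [179.33   1.25  -3.46] | rv_deg [-0.64  2.21  0.8 ] j6 1.41 j1 0.32 open 0.0611 F [0.1 0.2 1. ] t 7.65
(np.float64(287.93947098028065), np.float64(184.51830397976016))
```

View pics/w5.png

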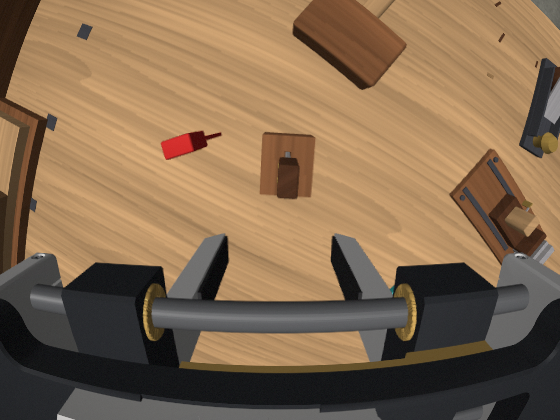

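The block is at (288,165) with the dark gauge handle at (288,180), and the red look-alike is apart at (190,145). I'll enlarge the block.

```bash
python3 -c "
from h import *
a=cv2.imread('pics/w5.png')[125:205,250:330];a=cv2.convertScaleAbs(a,alpha=1.8,beta=10)
cv2.imwrite('pics/v8.png',cv2.resize(a,None,fx=7,fy=7,interpolation=cv2.INTER_CUBIC))"
```

```text
(no output)
```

View pics/v8.png

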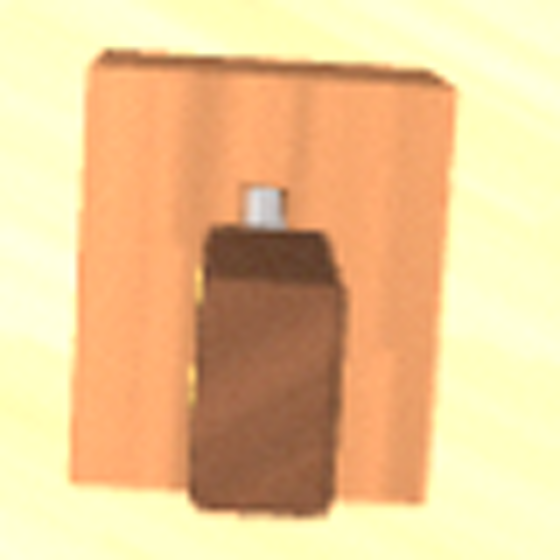

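The handle's top face spans (202,275), (344,285), (333,515) and (190,508). The block's top corners are (93,68), (455,88), (425,503) and (72,483).

Run:
```python
from h import *
U=lambda x,y:(250+(x+.5)/7-.5,125+(y+.5)/7-.5)
o=lambda p,z:onz('w5',*U(*p),z,True)[:2]
for n,z,c in(('handle',.154,[(202,277),(344,286),(333,515),(190,508)]),('block',.06,[(93,68),(455,88),(425,503),(72,483)])):
    G=np.array([o(p,z) for p in c]);d=G[0]-G[3]+G[1]-G[2]
    print(n,G.mean(0).round(4),'x yaw',np.degrees(np.arctan2(d[1],d[0])),np.linalg.norm(G[0]-G[1]),np.linalg.norm(G[1]-G[2]))
S2=lambda x,y:(355+(x-400)/4.545,185+(y-300)/4.545)
print(tri(ray('scene0',*S2(560,333)),ray('w5',*U(267,396),True)))
```

```text
handle [0.5061 0.2589] x yaw 24.853620653492445 0.017224444625854558 0.02865473552403418
block [0.5059 0.2584] x yaw 24.114577888402888 0.05823932186170093 0.06900934447528223
(array([0.50656695, 0.25895824, 0.156087  ]), [np.float64(0.00023713795024971025), np.float64(0.00023713795024981422)])
```

```bash
python3 -c "
from h import *
go([.506,.2588,.195],114.4)"
```

```text
pos [0.4844 0.2543 0.2515] shift_tool_mm [ 55.49   6.72 -23.44] | rv_deg [-177.05   -1.14    3.49] | rv_deg [2.92 2.26 0.74] j6 1.41 j1 0.32 open 0.0609 F [ 0.9  0.7 -0.5] t 7.70
```

>>> {"op": "servo_tool", "data": {
  "moves": [
    [[0.01, 0.007, -0.023], [2.9, 2.3, 0.7], -0.3],
    [[0.025, 0, 0], [0, 0, 0], -0.3],
    [[0.02, 0, 0], [0, 0, 0], -0.3],
    [[0, 0, 0], [0, 0, 0], -0.3]
  ]
}}

```text
time: 8.2
tool_pos: [0.5069, 0.2575, 0.1907]
ee_rot: [-0.691, -0.145, 0.693, -0.145]
contact_force: [0.2, -0.3, -1.0]
opening: 0.0612
```

```bash
python3 -c "
from h import *
go([.506,.2588,.107],114.4)"
```

```text
pos [0.5069 0.2575 0.1907] shift_tool_mm [ 8.366e+01 -1.500e+00 -4.000e-02] | rv_deg [ 1.792e+02  6.000e-02 -3.100e-01] | rv_deg [-0.8   0.2   0.04] j6 1.48 j1 0.32 open 0.0612 F [ 0.2 -0.3 -1. ] t 8.20
```

>>> {"op": "servo_tool", "data": {
  "moves": [
    [[0.03, -0.001, 0], [-0.8, 0.2, 0], -0.3],
    [[0.03, 0, 0], [0, 0, 0], -0.3],
    [[0.012, 0, 0], [0, 0, 0], -0.3],
    [[0, 0, 0], [0, 0, 0], -0.3]
  ]
}}

```text
time: 8.7
tool_pos: [0.509, 0.2588, 0.1202]
ee_rot: [0.693, 0.148, -0.69, 0.147]
contact_force: [0.1, 0.3, -0.2]
opening: 0.0611
```

```bash
python3 -c "
from h import *
go([.506,.2588,.107],114.4)"
```

```text
pos [0.509  0.2588 0.1202] shift_tool_mm [13.2  -1.18  2.77] | rv_deg [1.7967e+02 1.0000e-02 4.7000e-01] | rv_deg [-0.33 -0.3   0.01] j6 1.47 j1 0.32 open 0.0611 F [ 0.1  0.3 -0.2] t 8.70
```

>>> {"op": "servo_tool", "data": {
  "moves": [
    [[0.012, -0.001, 0.003], [-0.3, -0.3, 0], -0.3],
    [[0.002, 0, 0.0005], [0, 0, 0], -0.3],
    [[0, 0, 0], [0, 0, 0], -0.3]
  ]
}}

```text
time: 9.07
tool_pos: [0.5073, 0.259, 0.1084]
ee_rot: [0.693, 0.149, -0.689, 0.149]
contact_force: [-0.2, -0.2, -0.4]
opening: 0.0612
```

```bash
python3 -c "
from h import *
go([.506,.2588,.107],114.4)"
```

```text
pos [0.5073 0.259  0.1084] shift_tool_mm [ 1.35 -0.35  1.31] | rv_deg [ 1.7996e+02 -4.0000e-02  4.4000e-01] | rv_deg [-0.04 -0.28 -0.02] j6 1.47 j1 0.32 open 0.0612 F [-0.2 -0.2 -0.4] t 9.07
```

>>> {"op": "servo_tool", "data": {
  "moves": [
    [[0, 0, 0.001], [0, -0.2, 0], 1],
    [[0, 0, 0], [0, 0, 0], 1],
    [[0, 0, 0], [0, 0, 0], 1],
    [[0, 0, 0], [0, 0, 0], 1],
    [[0, 0, 0], [0, 0, 0], 1]
  ]
}}

```text
time: 9.7
tool_pos: [0.5072, 0.2589, 0.1096]
ee_rot: [0.692, 0.149, -0.69, 0.149]
contact_force: [-0.2, 0.2, 0.0]
opening: 0.0177
```

```bash
python3 -c "
from h import *
go([.506,.2588,.19],114.4)"
```

```text
pos [0.5072 0.2589 0.1096] shift_tool_mm [-80.42  -0.38   0.88] | rv_deg [ 1.7995e+02 -6.0000e-02  3.1000e-01] | rv_deg [-0.05 -0.2  -0.04] j6 1.47 j1 0.32 open 0.0177 F [-0.2  0.2  0. ] t 9.70
```

>>> {"op": "servo_tool", "data": {
  "moves": [
    [[-0.015, 0, 0], [0, 0, 0], 1],
    [[-0.025, 0, 0], [0, 0, 0], 1],
    [[-0.03, 0, 0], [0, 0, 0], 1],
    [[-0.03, 0, 0], [0, 0, 0], 1],
    [[-0.02, 0, 0], [0, 0, 0], 1],
    [[-0.01, 0, 0], [0, 0, 0], 1],
    [[0, 0, 0], [0, 0, 0], 1]
  ]
}}

```text
time: 10.58
tool_pos: [0.5064, 0.2586, 0.2467]
ee_rot: [0.693, 0.149, -0.69, 0.149]
contact_force: [-0.1, 0.8, -1.5]
opening: 0.0179
```

```bash
python3 -c "
from h import *
s=go([*jw(0,.004),.225],74.8)
print(s['ee_rot'],jw(0,.004))"
```

```text
pos [0.5064 0.2586 0.2467] shift_tool_mm [ 21.59 401.22  99.86] | rv_deg [-1.4045e+02 -6.0000e-02 -3.2000e-01] | rv_deg [39.55 -0.25  0.05] j6 1.47 j1 0.32 open 0.0179 F [-0.1  0.8 -1.5] t 10.57
[ 0.69274848  0.1492083  -0.68965298  0.14904762] [ 0.58094876 -0.14803993]
```

>>> {"op": "servo_tool", "data": {
  "moves": [
    [[0, 0.03, 0.008], [0, 0, 0], 1],
    [[0, 0.05, 0.0125], [0, 0, 0], 1],
    [[0, 0.055, 0.0138], [0, 0, 0], 1],
    [[0, 0.055, 0.0138], [0, 0, 0], 1],
    [[0, 0.055, 0.0138], [0, 0, 0], 1],
    [[0, 0.055, 0.0138], [0, 0, 0], 1],
    [[0, 0.04, 0.01], [0, 0, 0], 1],
    [[0, 0.02, 0.005], [5, 0, 0], 1],
    [[0, 0, 0], [10, 0, 0], 1],
    [[0, 0, 0], [10, 0, 0], 1]
  ]
}}

```text
time: 11.82
tool_pos: [0.5667, -0.1175, 0.2317]
ee_rot: [-0.7, 0.007, 0.714, 0.01]
contact_force: [0.1, -0.1, -1.4]
opening: 0.0174
```

```bash
python3 -c "
from h import *
s=go([*jw(0,.004),.225],74.8)"
```

```text
pos [ 0.5667 -0.1175  0.2317] shift_tool_mm [  6.28  30.25 -15.12] | rv_deg [-166.17   -0.24    1.7 ] | rv_deg [13.82  1.17  0.16] j6 1.24 j1 -0.35 open 0.0174 F [ 0.1 -0.1 -1.4] t 11.82
```

>>> {"op": "servo_tool", "data": {
  "moves": [
    [[0, 0.03, -0.015], [4, 1, 0], 1],
    [[0, 0, 0], [10, 0, 0], 1],
    [[0, 0, 0], [0, 0, 0], 1],
    [[0, 0, 0], [0, 0, 0], 1]
  ]
}}

```text
time: 12.32
tool_pos: [0.5782, -0.1476, 0.2254]
ee_rot: [-0.696, 0.094, 0.705, 0.099]
contact_force: [1.0, -0.5, -1.3]
opening: 0.0182
```

```bash
python3 -c "
from h import *
s=go([*jw(0,.004),.225],74.8);print(jig(s['tool_pos']))"
```

```text
pos [ 0.5782 -0.1476  0.2254] shift_tool_mm [ 0.33 -0.33 -2.81] | rv_deg [179.56   0.49  -1.23] | rv_deg [-0.43  0.79  0.31] j6 1.45 j1 -0.40 open 0.0182 F [ 1.  -0.5 -1.3] t 12.32
[-0.0028  0.0037]
```

Now correct the x offset and tilt, then look with the scene and wrist cameras before lowering.

>>> {"op": "servo_tool", "data": {
  "moves": [
    [[0, 0, -0.003], [-0.4, 0.8, 0.3], 1],
    [[0.02, 0, 0], [0, 0, 0], 1],
    [[0, 0, 0], [0, 0, 0], 1],
    [[0, 0, 0], [0, 0, 0], 1]
  ]
}}

```text
time: 12.82
tool_pos: [0.5817, -0.1475, 0.2058]
ee_rot: [0.702, -0.092, -0.7, -0.091]
contact_force: [-0.0, -0.9, -1.1]
opening: 0.0176
```

```bash
python3 -c "
from h import *
s=go([*jw(0,.004),.180],74.8);print(jig(s['tool_pos']))
w=snap('wrist','w9')['frame'];b=snap('scene','s9')['frame'];t=snap('top','t9')['frame']
P=[*jw(0,0),.075]
def cr(f,im,w,h,fi):
    u,v=map(int,proj(f,[*jw(0,0.03),.09],fi));x,y=max(u-w//2,0),max(v-h//2,0);print(f,x,y);return cv2.resize(im[y:y+h,x:x+w],(400,400),interpolation=cv2.INTER_CUBIC)
cv2.imwrite('pics/v9.png',np.hstack([cr('w9',w,130,130,True),cr('s9',b,100,100,False)]))
"
```

```text
pos [ 0.5817 -0.1475  0.2058] shift_tool_mm [25.81  0.7   0.67] | rv_deg [-1.7966e+02  4.0000e-02 -2.7000e-01] | rv_deg [ 0.34 -0.18 -0.03] j6 1.44 j1 -0.39 open 0.0176 F [-0.  -0.9 -1.1] t 12.82
[0.0006 0.0047]
w9 187 140
s9 188 161
```

View pics/v9.png

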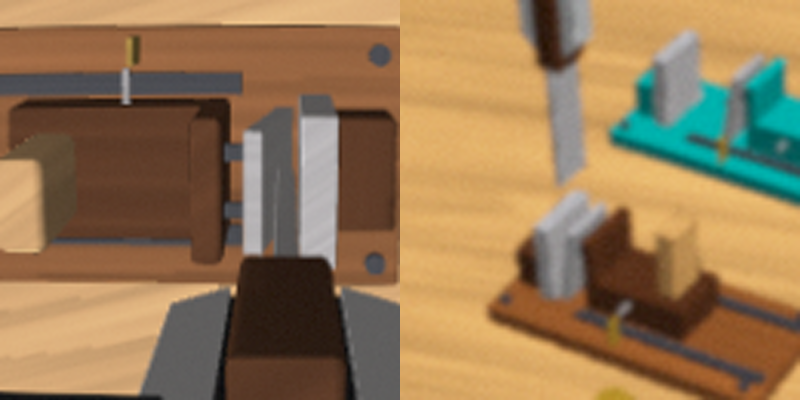

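The wrist view shows the blade standing between the two plates at (283,210) in the crop, with the pointer (125,72) lined up with the brass tab (132,66). Lowering to just inside the gap.

>>> {"op": "servo_tool", "data": {
  "moves": [
    [[0.015, 0.0007, 0.0005], [0.3, -0.2, 0], 1],
    [[0.013, 0, 0], [0, 0, 0], 1],
    [[0.008, 0, 0], [0, 0, 0], 1],
    [[0, 0, 0], [0, 0, 0], 1]
  ]
}}

```text
time: 13.48
tool_pos: [0.5805, -0.1482, 0.1667]
ee_rot: [-0.7, 0.094, 0.702, 0.094]
contact_force: [0.1, -0.7, -1.2]
opening: 0.0178
```

```bash
python3 -c "
from h import *
s=go([*jw(0,.004),.140],74.8);print(jig(s['tool_pos']),YD@s['contact_force'][:2])
pi('w10')"
```

```text
pos [ 0.5805 -0.1482  0.1667] shift_tool_mm [26.75 -0.25 -0.45] | rv_deg [ 1.7999e+02 -3.0000e-02 -1.7000e-01] | rv_deg [-0.01  0.11 -0.02] j6 1.44 j1 -0.39 open 0.0178 F [ 0.1 -0.7 -1.2] t 13.47
[-0.0004  0.0038] -0.6574595482310449
ptr [33 26  2 13 20] [219.6 170.4] [0.03   0.0616]
brass [62  6  8  3 16] [252.2 146.4] [0.0527 0.0296]
brass [34 15  3 10 23] [221.1 158.5] [0.0415 0.0598]
```

>>> {"op": "servo_tool", "data": {
  "moves": [
    [[0.008, 0, 0], [0, 0, 0], 1],
    [[0.007, 0, 0], [0, 0, 0], 1],
    [[0, 0, 0], [0, 0, 0], 1]
  ]
}}

```text
time: 13.9
tool_pos: [0.5813, -0.1485, 0.1519]
ee_rot: [0.701, -0.094, -0.701, -0.093]
contact_force: [-0.0, 0.2, -2.1]
opening: 0.0181
```

```bash
python3 -c "
from h import *
s=go([*jw(0,.004),.130],74.8);print(jig(s['tool_pos']),YD@s['contact_force'][:2])"
```

```text
pos [ 0.5813 -0.1485  0.1519] shift_tool_mm [21.88 -0.34  0.46] | rv_deg [ 1.8e+02 -5.0e-02  3.0e-02] | rv_deg [-0.   -0.02 -0.03] j6 1.44 j1 -0.39 open 0.0181 F [-0.   0.2 -2.1] t 13.90
[0.0005 0.0037] 0.21371987554391766
```

>>> {"op": "servo_tool", "data": {
  "moves": [
    [[0.007, 0, 0], [0, 0, 0], 1],
    [[0, 0, 0], [0, 0, 0], 1]
  ]
}}

```text
time: 14.15
tool_pos: [0.5814, -0.1485, 0.1445]
ee_rot: [0.701, -0.094, -0.701, -0.093]
contact_force: [0.4, 0.7, -1.5]
opening: 0.018
```

>>> {"op": "servo_tool", "data": {
  "moves": [
    [[0.006, 0, 0], [0, 0, 0], 1],
    [[0, 0, 0], [0, 0, 0], 1]
  ]
}}

```text
time: 14.4
tool_pos: [0.5816, -0.1487, 0.1383]
ee_rot: [0.701, -0.094, -0.701, -0.093]
contact_force: [-0.5, 0.0, -2.1]
opening: 0.0175
```

```bash
python3 -c "
from h import *
s=go([*jw(0,.004),.130],74.8);print(jig(s['tool_pos']),YD@s['contact_force'][:2])"
```

```text
pos [ 0.5816 -0.1487  0.1383] shift_tool_mm [ 8.32 -0.46  0.78] | rv_deg [ 1.8e+02 -8.0e-02  1.0e-01] | rv_deg [-0.   -0.06 -0.05] j6 1.44 j1 -0.39 open 0.0175 F [-0.5  0.  -2.1] t 14.40
[0.0008 0.0035] -0.09793926519800479
```

>>> {"op": "servo_tool", "data": {
  "moves": [
    [[0.004, 0, 0], [0, 0, 0], 1],
    [[0, 0, 0], [0, 0, 0], 1]
  ]
}}

```text
time: 14.65
tool_pos: [0.5817, -0.1491, 0.1343]
ee_rot: [0.701, -0.094, -0.7, -0.093]
contact_force: [-0.5, -1.2, -1.8]
opening: 0.0176
```

>>> {"op": "servo_tool", "data": {
  "moves": [
    [[0.004, 0, 0], [0, 0, 0], 1],
    [[0, 0, 0], [0, 0, 0], 1]
  ]
}}

```text
time: 14.9
tool_pos: [0.5819, -0.1496, 0.1304]
ee_rot: [0.702, -0.094, -0.7, -0.093]
contact_force: [-0.1, -0.7, -1.8]
opening: 0.0179
```

```bash
python3 -c "
from h import *
s=go([*jw(0,.004),.130],74.8);print(jig(s['tool_pos']),YD@s['contact_force'][:2])"
```

```text
pos [ 0.5819 -0.1496  0.1304] shift_tool_mm [ 0.36 -1.27  1.31] | rv_deg [-180.      0.22   -0.21] | rv_deg [ 0.   -0.13 -0.14] j6 1.44 j1 -0.39 open 0.0179 F [-0.1 -0.7 -1.8] t 14.90
[0.0013 0.0027] -0.67848101066321
```

>>> {"op": "servo_tool", "data": {
  "moves": [
    [[0.004, 0, -0.0005], [0, 0, 0], 1],
    [[0, 0, 0], [0, 0, 0], 1]
  ]
}}

```text
time: 15.15
tool_pos: [0.5828, -0.1499, 0.1265]
ee_rot: [0.702, -0.095, -0.7, -0.093]
contact_force: [1.1, -0.5, -4.4]
opening: 0.0179
```

```bash
python3 -c "
from h import *
s=go([*jw(0,.004),.130],74.8);print(jig(s['tool_pos']),YD@s['contact_force'][:2])
pi('w11')
w=cv2.imread('pics/w11.png');u,v=map(int,proj('w11',[*jw(0,0.02),.075],True));print(u,v)
x,y=max(u-50,0),max(v-50,0);cv2.imwrite('pics/v10.png',cv2.resize(w[y:y+80,x:x+100],None,fx=7,fy=7,interpolation=cv2.INTER_CUBIC));print(x,y)"
```

```text
pos [ 0.5828 -0.1499  0.1265] shift_tool_mm [-3.56 -1.27  2.21] | rv_deg [179.99  -0.22   0.29] | rv_deg [-0.01 -0.18 -0.14] j6 1.44 j1 -0.39 open 0.0179 F [ 1.1 -0.5 -4.4] t 15.15
[0.0022 0.0027] -0.18011581345683528
ptr [33 27  3 14 30] [210.1 180.4] [0.0295 0.0616]
brass [ 0  0  7  3 13] [178.6 147.6] [0.0583 0.0885]
brass [9 0 5 3 9] [187.1 148. ] [0.0577 0.0808]
brass [34 14  3 12 26] [211.4 166.1] [0.0417 0.06  ]
256 227
206 177
```

View pics/v10.png

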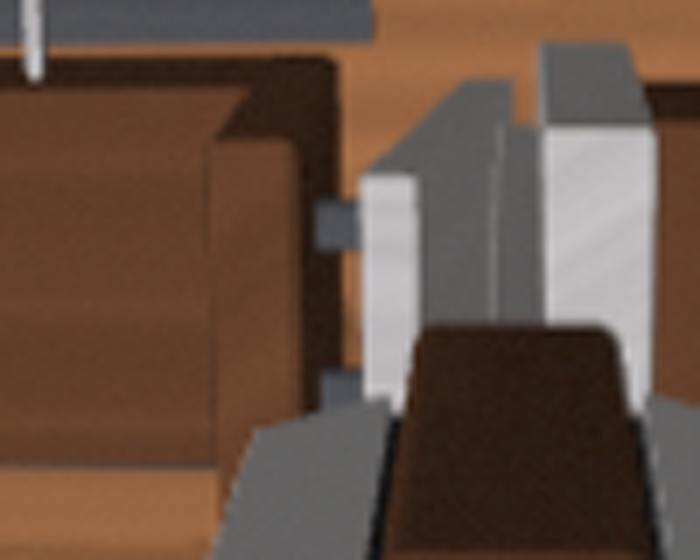

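Run:
```python
from h import *
A=lambda x,y:(202+(x+.5)/4.7-.5,140+(y+.5)/4.7-.5)
B=lambda x,y:(206+(x+.5)/7-.5,177+(y+.5)/7-.5)
for n,f,U,L in(('relaxed','w1',A,[('ptr',(296,90),.035),('board',(437,250),.075),('plate back',(469,250),.075),('plate face',(493,250),.075),('fixed',(659,240),.075)]),('now','w11',B,[('ptr',(33,60),.035),('board',(298,200),.075),('plate back',(362,250),.075),('plate face',(418,250),.075),('fixed',(544,250),.075)])):
    print(n,[(a,jig(onz(f,*U(*p),z,True))) for a,p,z in L])
```

```text
relaxed [('ptr', array([0.0318, 0.0894])), ('board', array([-0.0024,  0.0539])), ('plate back', array([-0.0023,  0.0462])), ('plate face', array([-0.0023,  0.0405])), ('fixed', array([0.0005, 0.0003]))]
now [('ptr', array([0.0254, 0.0615])), ('board', array([0.017 , 0.0255])), ('plate back', array([0.0117, 0.0189])), ('plate face', array([0.0117, 0.013 ])), ('fixed', array([ 0.0116, -0.0001]))]
```

The blade lies flat against the fixed plate at crop (520,220), clear of the jaw board. The spring has given about 0.8 mm so far, so I'll go about 4.5 mm deeper.

>>> {"op": "servo_tool", "data": {
  "moves": [
    [[0.0025, 0, -0.001], [0, 0, 0], 1],
    [[0.0025, 0, -0.001], [0, 0, 0], 1],
    [[0, 0, 0], [0, 0, 0], 1]
  ]
}}

```text
time: 15.58
tool_pos: [0.5847, -0.1504, 0.1224]
ee_rot: [0.702, -0.095, -0.7, -0.092]
contact_force: [-0.2, -1.0, -1.0]
opening: 0.0177
```

```bash
python3 -c "
from h import *
s=go([*jw(0,.0027),.122],74.8);print(jig(s['tool_pos']),YD@s['contact_force'][:2])
pi('w12')
w=cv2.imread('pics/w12.png');u,v=map(int,proj('w12',[*jw(0,0.02),.075],True))
x,y=max(u-50,0),max(v-50,0);cv2.imwrite('pics/v11.png',cv2.resize(w[y:y+80,x:x+100],None,fx=7,fy=7,interpolation=cv2.INTER_CUBIC));print(x,y)"
```

```text
pos [ 0.5847 -0.1504  0.1224] shift_tool_mm [0.36 0.02 4.25] | rv_deg [-180.      0.23   -0.26] | rv_deg [ 0.   -0.17 -0.15] j6 1.44 j1 -0.39 open 0.0177 F [-0.2 -1.  -1. ] t 15.57
[0.0043 0.0027] -1.0562671374046693
ptr [33 27  3 14 31] [209.2 183.3] [0.0297 0.0616]
brass [ 0  0  9  6 20] [177.8 151.8] [0.0571 0.088 ]
brass [10  0  6  3  9] [187.3 150.9] [0.0575 0.0796]
brass [35 14  2 12 24] [210.5 169.5] [0.0414 0.06  ]
205 181
```

View pics/v11.png

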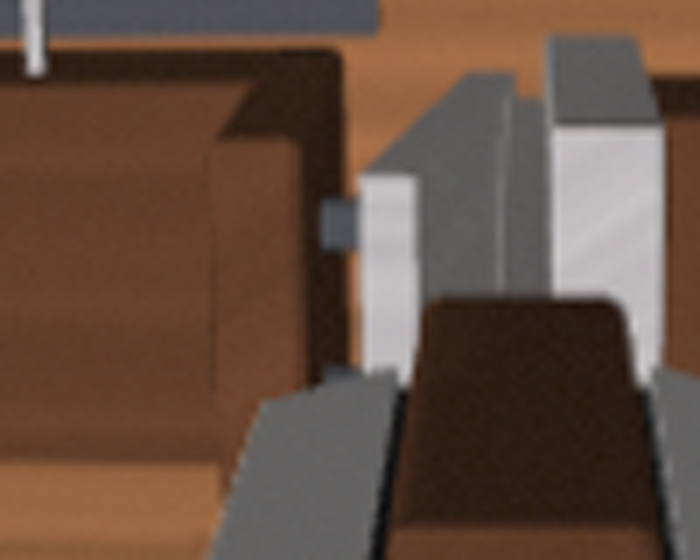

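Run:
```python
from h import *
B=lambda x,y:(205+(x+.5)/7-.5,181+(y+.5)/7-.5)
print([(a,jig(onz('w12',*B(*p),z,True))) for a,p,z in[('ptr',(34,55),.035),('board',(304,200),.075),('plate back',(361,250),.075),('plate face',(418,250),.075),('fixed',(551,220),.075)]])
```

```text
[('ptr', array([0.0253, 0.0615])), ('board', array([0.0171, 0.0253])), ('plate back', array([0.0117, 0.0195])), ('plate face', array([0.0117, 0.0136])), ('fixed', array([ 0.0149, -0.    ]))]
```

>>> {"op": "servo_tool", "data": {
  "moves": [
    [[0.0015, 0, 0.002], [0, 0, 0], 1],
    [[0, 0, 0], [0, 0, 0], 1],
    [[0, 0, 0], [0, 0, 0], 1],
    [[0, 0, 0], [0, 0, 0], 1]
  ]
}}

```text
time: 16.12
tool_pos: [0.5842, -0.1503, 0.1219]
ee_rot: [0.703, -0.095, -0.699, -0.092]
contact_force: [-0.7, -0.4, 1.9]
opening: 0.018
```

```bash
python3 -c "
from h import *
s=go([*jw(0,.0027),.121],74.8);print(jig(s['tool_pos']),s['qd'].round(4))
pi('w13')
w=cv2.imread('pics/w13.png');u,v=map(int,proj('w13',[*jw(0,0.02),.075],True))
x,y=max(u-50,0),max(v-50,0);a=cv2.resize(w[y:y+70,x:x+80],None,fx=6,fy=6,interpolation=cv2.INTER_CUBIC)
sc=snap('scene','s13')['frame'];u,v=map(int,proj('s13',[*jw(0,0.02),.1]));print(x,y,u-26,v-35)
b=cv2.resize(sc[v-35:v+35,u-26:u+27],(318,420),interpolation=cv2.INTER_CUBIC)
cv2.imwrite('pics/v12.png',np.hstack([a,b]))"
```

```text
pos [ 0.5842 -0.1503  0.1219] shift_tool_mm [0.88 0.01 3.77] | rv_deg [180.    -0.23   0.63] | rv_deg [-0.   -0.4  -0.15] j6 1.44 j1 -0.39 open 0.0180 F [-0.7 -0.4  1.9] t 16.12
[0.0038 0.0027] [ 0.0011 -0.0027  0.0003  0.0011 -0.0006  0.0004]
ptr [33 27  3 14 31] [209.  183.5] [0.0295 0.0616]
brass [ 6  0  9  3 14] [184.3 150.6] [0.0577 0.0822]
brass [34 14  3 12 27] [210.3 169. ] [0.0417 0.06  ]
205 181 208 172
```

View pics/v12.png

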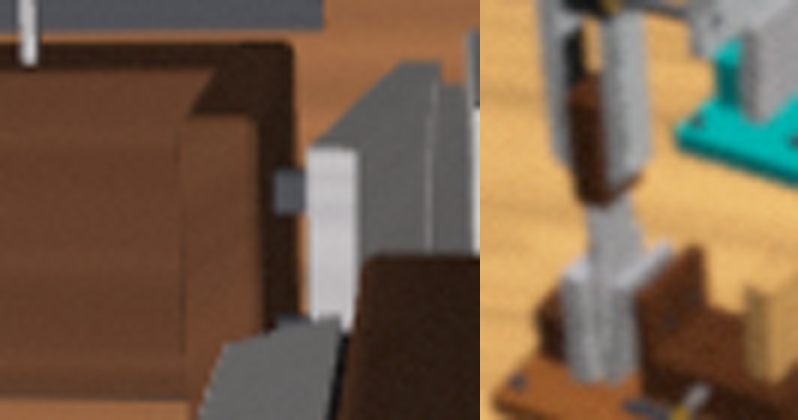

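```bash
python3 -c "
from h import *
for z in(.105,.110,.115):print(z,np.round(proj('s13',[*jw(.019,.0117),z]),1),np.round(proj('s13',[*jw(.019,-.0063),z]),1))
print('seen bottom corners approx',(208+125/6,172+205/6))
manip.sign_off()"
```

```text
0.105 [228.1 209. ] [222.4 207.1]
0.11 [228.  207.4] [222.3 205.5]
0.115 [227.8 205.8] [222.1 204. ]
seen bottom corners approx (228.83333333333334, 206.16666666666666)
the job is handed in; nothing more can be done
```

The job is handed in at about 16 s of the 64 s allowed. The jaw is at its index, and the gauge is held upright between the plates at a snug depth. I don't have a verdict.

- **Jaw:** I slid it by its grip to the index. The last wrist pictures put the pointer 1.0–1.6 mm short of the tab, against 2.5 mm allowed. The pictures disagreed: the ones just after the push gave about 0.7 mm, and the later, more oblique ones 1.6 mm. Nothing touched the jaw between those pictures until the blade went in, and the reading stayed at 1.6 mm afterwards.
- **Gauge:** I gripped it at 18 mm, lifted it clear of its block and lowered it between the plates. It sits flat on the fixed plate, tilted under 1° and about 4 mm off centre.
- **Depth:** The lower end is about 53 mm below the plate tops, at z of about 22 mm. The height of the handle's lower edge in the scene picture agrees to about 4 mm. This is deeper than nominal because the jaw is slightly short. The limit is 57 mm.
- **Sprung plate:** Measured one row before the final small move, it had been pushed back 1.0–1.7 mm depending on the reference edge. That is inside the 0.8–4.5 mm window but below the 2 mm aim.
- **Drag and stillness:** The wrist force rose by about 3 N upward at the end, and the arm was still.
- **Bystanders:** I stayed clear of the mallet, plane and offcut.

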